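# Restock the bottle and vial lanes, first in first out

### The job

Restock the two lanes on the right-hand worktop first in, first out. First bring the old item at the back of each lane (a reagent bottle in one, a slim vial in the other) forward to stand on the front ring mark of its own lane; only when both are forward, pick the new reagent bottle and the new vial out of the glassware on the left-hand worktop and stand each on the back ring mark of the lane that holds its own kind. Centre everything well on its mark, keep it upright, and leave the other glassware where it stands.

Things in the scene. Friction and masses are not known exactly. Their poses are not given: they have to be found in the camera images.
- old_bottle: The old stock bottle: brown glass reagent bottle with a narrow neck and red cap, body 34 mm diameter and straight to about 40 mm height, then shoulder and 20 mm cap, 72 mm tall in all, 50 g (mass varies); origin at the centre of its underside, z up. Stands at the back of the bottle lane at the start; the new bottle looks the same, so only its place tells it apart.
- old_vial: The old stock vial: slim straight amber glass screw vial with red cap, 23 mm diameter, body 47 mm high and 58 mm with cap, 28 g (mass varies); origin at the centre of its underside, z up. Stands at the back of the vial lane at the start; the new vial looks the same, so only its place tells it apart.
- new_bottle: The new bottle: brown glass reagent bottle with a narrow neck and red cap, body 34 mm diameter and straight to about 40 mm height, then shoulder and 20 mm cap, 72 mm tall in all, 50 g (mass varies); origin at the centre of its underside, z up. Stands on the left-hand worktop at the start, other glassware at least 85 mm away centre to centre.
- new_vial: The new vial: slim straight amber glass screw vial with red cap, 23 mm diameter, body 47 mm high and 58 mm with cap, 28 g (mass varies); origin at the centre of its underside, z up. Stands on the left-hand worktop at the start, other glassware at least 85 mm away centre to centre.
- bottle_lane: The bottle lane: fixed low grey tray, 200 (its x) x 80 mm, right worktop. Origin under its centre, at worktop level; -x is the front, nearest the robot (11 mm lip, sloping white plate), +x the back (30 mm stop). Floor 4 mm up, side rails 11 mm high, 70 mm apart. Black ring marks, 48 mm across, on the centre line: front at x = -45 mm, back at x = +45 mm. The lane with the old bottle in it; may be left or right.
- vial_lane: The vial lane: fixed low grey tray, 200 (its x) x 80 mm, right worktop. Origin under its centre, at worktop level; -x is the front, nearest the robot (11 mm lip, sloping white plate), +x the back (30 mm stop). Floor 4 mm up, side rails 11 mm high, 70 mm apart. Black ring marks, 48 mm across, on the centre line: front at x = -45 mm, back at x = +45 mm. The lane with the old vial in it; may be left or right.
- weighing_bottle_tall: Bystander: clear glass weighing bottle with knobbed lid, 37 mm diameter, 58 mm tall; origin at the centre of its underside. Stands somewhere on the left-hand worktop, among the new stock. Not to be moved.
- weighing_bottle_wide: Bystander: clear glass weighing bottle with knobbed lid, 47 mm diameter, 48 mm tall; origin at the centre of its underside. Stands somewhere on the left-hand worktop, among the new stock. Not to be moved.
- beaker: Bystander: small clear glass beaker, 57 mm diameter at the rim, 70 mm tall; origin at the centre of its underside. Stands somewhere on the left-hand worktop, among the new stock. Not to be moved.
- petri_dish: Bystander: small flat petri dish, 67 mm diameter, 13 mm tall; origin at the centre of its underside. Stands somewhere on the left-hand worktop, among the new stock. Not to be moved.
Not all that is in view belongs to the job. Leave any yellow look-alike of the old_bottle alone. What is shaped like the old_vial but turquoise is not meant.

How it is judged:
By the outcome, as a careful person would: the job done as asked, in the order asked, and still so for the second after the job is handed in, with the robot touching nothing.
It also fails if it takes over 106 s, if anything falls off the work surface, if the arm or the gripper's body presses on something with over 40 N, if the wrist force passes 120 N, or if a joint passes its speed limit or range.

### The arm

A 6-joint arm with a two-finger parallel gripper is mounted at the origin on a cart in front of the work surface, level with it; the furniture and walls round the work are solid. World frame = base frame: x ahead of the robot, y to its left, z up, the work surface at z = 0. Lengths are in m, angles in degrees, forces in N, time in s.
With the tool pointing down it reaches from about 0.3 to 0.75 m from the base axis. Payload 8.5 kg.
Tool frame: the origin (TCP) lies midway between the tips of the shut fingers; the grasp point (between the pads) lies 19 mm behind it; z points along the fingers, y is the direction in which the jaws open and shut (so a half turn about z gives the same grasp; the last joint's range is limited). The gripper opens to 85 mm and grips with 20 to 120 N. Pads are 22 mm wide; open, the fingers measure 114 mm over their backs; the gripper's body (76 mm by 85 mm) begins 54 mm behind the grasp point. The pads swing forward as they close: fully open they stand 13 mm farther back than shut.
Start: joints at [-81.95, 21.807, 74.336, -0, 83.858, -12.336], TCP at [0.192, -0.516, 0.201] pointing down, gripper open.
Joint ranges: [-178.18, 178.18], [-50.72, 133.34], [12.68, 142.11], [-81.47, 261.47], [9.98, 163.14], [-165.26, 165.26]. Speed limits (degrees/s): [136.94, 136.94, 180, 180, 180, 180].

### API

Orientations are given as a 3x3 rotation matrix whose columns are the frame's x, y, z axes.
In Python, from rig import env, viewer, ticket gives the robot as it stands. The module is installed in compiled form; this text tells all that it offers.
- The arm moves only by the shell command python3 -m pendant 'ROWS' [FORCE]. ROWS is JSON, a list of rows, each a list of 3 entries, a list of its own where there are three numbers: the shift along the world's x, y, z in mm, then the turn about the world's z in rad, then the opening, from -1 (shut) to 1 (fully open). A call has 1 to 12 rows; each row shifts and turns the pose as measured when the row begins; what a row does not reach is not made up. A row lasts 1/8 s, in which the tool goes at most 62.5 mm and 10.7 degrees, less where a joint would pass 70% of its speed; a pose out of reach is approached as far as the arm can. A call with a gripper value outside its range is refused whole. The fingers move at their own pace and stop on an object; FORCE is the grip in N (left out, the last holds). Time passes only in rows, so rows that do not move let the fingers close. It gives the time, the measured TCP pose, the force and the opening at its end, in the units of the state.
- env.observe(): the state, without advancing time (a new reading comes with each control period).
- viewer.get_image(name): name is "side" or "top"; returns (picture, depth): 400x640x3 uint8, red, green, blue; 400x640 float32, m along the optical axis (not along the pixel's ray), 0 where there is no reading.
- viewer.camera_params(name): a dict with "fx", "fy", "cx", "cy" (pixels), "D" ([k1, k2, p1, p2, k3] as OpenCV has them; the pictures are not rectified), "rvec" (rotation vector, rad) and "tvec" (3), from world to camera coordinates, as OpenCV has them. Camera axes: x right, y down, z forward; pixel columns grow to the right and rows downward; lengths in m; the calibration is good to about 2 mm. A picture is of the moment at which its call begins. camera_params takes no time and is no camera call.
- ticket.close_job(): hands the job in, once; it reports no verdict.
The state is a dict: "time_s": time; "q": joint angles; "qvel": joint speeds; "joint_efforts": joint torques, N m; "position": TCP position; "tool_rot": TCP orientation; "ft_force": force on the tool from outside, world axes, zero at the start; "wrist_torque": the same for the moment, N m; "grip_width": finger opening in m.
Only numpy, scipy, OpenCV 4.12 (cv2) and the standard library are available. Lean on these libraries where they do the work, as an engineer would, in place of code of your own. Each camera call takes 0.05 s, during which the arm holds its last target. There are 200 camera calls.

## Working session

There is one attempt and no reset: what is moved stays moved. The work goes in short steps, Python scripts to look and compute and a shell command to move; the robot and the scene stay as the last step left them, time stands still between calls to the robot, and variables do not carry over. Pictures are saved under pics/ and viewed, about 12 in all and at most 16, crops included, and the job is handed in when it is done.

```bash
mkdir -p pics; cat > h.py <<'E'
import cv2, numpy as np
from rig import env, viewer, ticket
def cam(n):
    p=viewer.camera_params(n)
    K=np.array([[p['fx'],0,p['cx']],[0,p['fy'],p['cy']],[0,0,1]]);R=cv2.Rodrigues(np.array(p['rvec'],float))[0]
    return K,np.array(p['D'],float),R,np.array(p['tvec'],float).ravel()
def ray(n,uv,z):
    K,D,R,t=cam(n)
    q=cv2.undistortPoints(np.array(uv,float).reshape(-1,1,2),K,D).reshape(-1,2)
    d=np.c_[q,np.ones(len(q))]@R; c=-R.T@t
    return c+d*((z-c[2])/d[:,2])[:,None]
def proj(n,P):
    K,D,R,t=cam(n); return cv2.projectPoints(np.array(P,float).reshape(-1,3),cv2.Rodrigues(R)[0],t,K,D)[0].reshape(-1,2)
def grab(n,name):
    im,d=viewer.get_image(n); cv2.imwrite(f'pics/{name}.png',im[:,:,::-1]); return im,d
E
python3 - <<'E'
from h import *
for n in('top','side'):
    im,d=grab(n,n+'0'); np.save(n+'0d.npy',d); K,D,R,t=cam(n); print(n,-R.T@t,R[2])
s=env.observe(); print(s['time_s'],s['position'],s['tool_rot'],s['grip_width'],s['ft_force'])
E
```

```text
top [0.49381216 0.00724597 1.12080304] [ 0.04703242 -0.01900562 -0.99871254]
side [0.35322132 1.1542812  0.69433402] [ 0.14523176 -0.85869919 -0.4914707 ]
0.1 [ 0.19153858 -0.51525517  0.20085842] [[ 9.37379670e-01  3.48309236e-01 -1.72553583e-04]
 [ 3.48309152e-01 -9.37378790e-01  1.31846342e-03]
 [ 2.97484919e-04 -1.29600280e-03 -9.99999116e-01]] 0.08550139871296158 [ 0.28592256  0.76618316 -0.67994925]
```

View pics/top0.png

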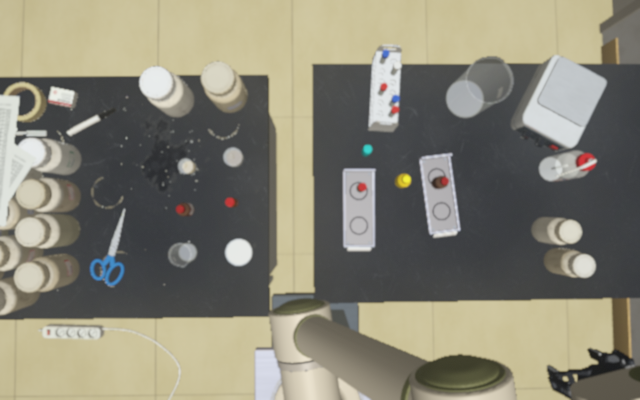

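View pics/side0.png

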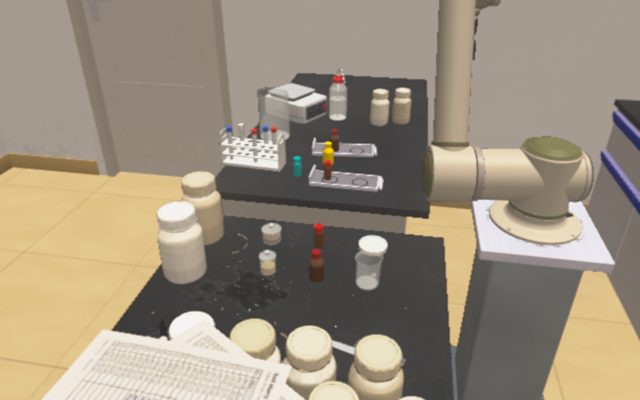

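```bash
python3 - <<'E'
from h import *
im=cv2.imread('pics/top0.png'); d=np.load('top0d.npy')
a=cv2.resize(im[140:270,325:475],None,fx=4,fy=4,interpolation=cv2.INTER_CUBIC)
b=cv2.resize(im[140:270,160:260],None,fx=2,fy=2,interpolation=cv2.INTER_CUBIC)
b=np.vstack([b,np.zeros((a.shape[0]-b.shape[0],b.shape[1],3),np.uint8)])
cv2.imwrite('pics/crop0.png',np.hstack([a,b]))
hsv=cv2.cvtColor(im,cv2.COLOR_BGR2HSV)
H,S,V=hsv[...,0].astype(int),hsv[...,1],hsv[...,2]
red=(((H<8)|(H>172))&(S>140)&(V>90)).astype(np.uint8)
n,l,st,c=cv2.connectedComponentsWithStats(red)
for i in range(1,n):
    if st[i,4]>15: print('red',c[i].round(1),st[i],np.median(d[l==i]).round(3), [ray('top',c[i],z)[0][:2].round(4) for z in(.058,.072,.076,.062)])
gray=((S<60)&(V>95)&(V<240)).astype(np.uint8); gray[:,:320]=0;gray[:150]=0;gray[260:]=0;gray[:,480:]=0
n,l,st,c=cv2.connectedComponentsWithStats(cv2.morphologyEx(gray,cv2.MORPH_CLOSE,np.ones((5,5))))
for i in range(1,n):
    if st[i,4]>800:
        ct=max(cv2.findContours((l==i).astype(np.uint8),0,2)[0],key=cv2.contourArea)
        r=cv2.minAreaRect(ct); p=ray('top',cv2.boxPoints(r),.011)[:,:2]
        print('lane',r,p.round(4).tolist(),p.mean(0),[np.linalg.norm(p[k]-p[k-1]).round(3) for k in range(4)])
# worktop heights via depth
K,D,R,t=cam('top')
for uv in((150,280),(220,270),(340,270),(420,270),(390,150)):
    z0=d[uv[1],uv[0]]; q=cv2.undistortPoints(np.array([[uv]],float),K,D)[0,0]
    print(uv,(R.T@(np.array([q[0]*z0,q[1]*z0,z0])-t)).round(3))
# side
im=cv2.imread('pics/side0.png');hsv=cv2.cvtColor(im,cv2.COLOR_BGR2HSV)
H,S,V=hsv[...,0].astype(int),hsv[...,1],hsv[...,2]
red=(((H<8)|(H>172))&(S>140)&(V>90)).astype(np.uint8)
n,l,st,c=cv2.connectedComponentsWithStats(red)
for i in range(1,n):
    if st[i,4]>15: print('side red',c[i].round(1),st[i],[ray('side',c[i],z)[0][:2].round(4) for z in(.053,.065,.069,.057)])
E
```

```text
red [383.2  86.6] [381  84   5   6  21] 1.013 [array([ 0.8155, -0.1755]), array([ 0.8113, -0.1731]), array([ 0.8101, -0.1724]), array([ 0.8143, -0.1749])]
red [394.8 109.6] [392 107   7   6  29] 1.011 [array([ 0.7569, -0.2036]), array([ 0.7535, -0.2009]), array([ 0.7525, -0.2001]), array([ 0.7559, -0.2028])]
red [553.8 146.8] [551 145   7   4  17] 1.082 [array([ 0.6605, -0.6066]), array([ 0.6583, -0.5985]), array([ 0.6577, -0.5962]), array([ 0.6599, -0.6043])]
red [583.7 158.3] [577 153  17  13 118] 0.981 [array([ 0.6307, -0.6829]), array([ 0.6289, -0.6738]), array([ 0.6284, -0.6712]), array([ 0.6302, -0.6803])]
red [590.  167.6] [584 165  11   5  25] 0.98 [array([ 0.6071, -0.6981]), array([ 0.6056, -0.6888]), array([ 0.6051, -0.6862]), array([ 0.6066, -0.6955])]
red [443.7 180.9] [441 177   7   8  41] 1.055 [array([ 0.5762, -0.323 ]), array([ 0.5751, -0.3187]), array([ 0.5748, -0.3174]), array([ 0.5759, -0.3218])]
red [361.5 186.9] [358 184   8   7  41] 1.063 [array([ 0.5629, -0.1168]), array([ 0.5619, -0.1152]), array([ 0.5617, -0.1147]), array([ 0.5626, -0.1164])]
red [229.9 201.8
[... 1310 characters left out ...]
 0.847 , -0.3156]), array([ 0.8378, -0.2881]), array([ 0.8347, -0.2789]), array([ 0.8439, -0.3065])]
side red [334.1 131.6] [332 129   5   6  27] [array([ 0.5824, -0.3593]), array([ 0.5781, -0.331 ]), array([ 0.5766, -0.3216]), array([ 0.5809, -0.3499])]
side red [327.3 163.4] [324 160   7   7  38] [array([ 0.5645, -0.12  ]), array([ 0.5606, -0.0962]), array([ 0.5593, -0.0882]), array([ 0.5632, -0.1121])]
side red [318.2 227.2] [314 223  10   9  70] [array([0.5295, 0.213 ]), array([0.5262, 0.2306]), array([0.5251, 0.2364]), array([0.5284, 0.2188])]
side red [315.9 253.9] [312 249   9  11  88] [array([0.5157, 0.3149]), array([0.5126, 0.3306]), array([0.5116, 0.3359]), array([0.5146, 0.3202])]
```

View pics/crop0.png

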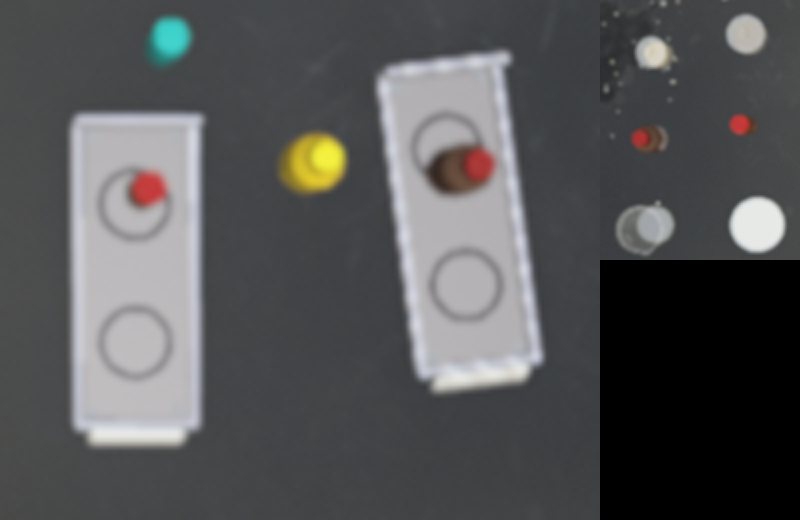

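The left lane holds the vial and the right, slightly rotated lane holds the bottle. Their ring marks are at about crop (135,204)/(135,342) and (447,149)/(466,285). The new bottle is at top (184,209) and the new vial at (230,202). Yellow and turquoise are the decoys.

```bash
python3 - <<'E'
from h import *
f=lambda x,y:(325+(x+.5)/4-.5,140+(y+.5)/4-.5)
im=cv2.imread('pics/top0.png')
hsv=cv2.cvtColor(im,cv2.COLOR_BGR2HSV)
for nm,b,fr in(('vial',(134.5,204),(135.5,342)),('bottle',(447,149),(466,285))):
    pb,pf=ray('top',[f(*b),f(*fr)],.004)[:,:2]; d=pb-pf; L=np.linalg.norm(d);m=(pb+pf)/2;u=d/L
    print(nm,'spacing',L.round(4),'mid',m.round(4),'yaw',np.degrees(np.arctan2(*d[::-1])).round(1),'front',(m-.045*u).round(4),'back',(m+.045*u).round(4))
# two-view triangulation of cap centroid
T=lambda n:(lambda K,D,R,t:np.c_[R,t])(*cam(n))
und=lambda n,p:cv2.undistortPoints(np.array([[p]],float),*cam(n)[:2])[0,0]
for nm,a,b in(('oldB',(441,182),(335,134)),('oldV',(361.5,186.9),(327.3,163.4)),('newV',(229.9,201.8),(318.2,227.2)),('newB',(180.2,208.9),(315.9,253.9)),):
    if nm=='oldB': a,b=(443.7,180.9),(334.1,131.6)
    X=cv2.triangulatePoints(T('top'),T('side'),und('top',a),und('side',b)).ravel(); print(nm,(X[:3]/X[3]).round(4))
print('yellow',ray('top',[f(326,155)],.074)[0])
E
```

```text
vial spacing 0.0899 mid [ 0.5118 -0.1142] yaw -0.4 front [ 0.4668 -0.1139] back [ 0.5568 -0.1145]
bottle spacing 0.09 mid [ 0.5464 -0.326 ] yaw 6.7 front [ 0.5017 -0.3312] back [ 0.5911 -0.3207]
oldB [ 0.5757 -0.3193  0.0699]
oldV [ 0.5636 -0.1172  0.0544]
newV [0.5296 0.2105 0.0514]
newB [0.5126 0.3295 0.0643]
yellow [ 0.58186588 -0.22520914  0.074     ]
```

```bash
python3 -m pendant '[[[48,24.5,0],-0.03,0.41],[[48,24.5,0],-0.03,0.41],[[48,24.5,0],-0.03,0.41],[[48,24.5,0],-0.03,0.41],[[48,24.5,0],-0.03,0.41],[[48,24.5,0],-0.03,0.41],[[48,24.5,0],-0.03,0.41],[[48,24.5,0],-0.03,0.41],[[0,0,0],0,0.41]]' 30
cat > st.py <<'E'
from h import *; import sys
s=env.observe();p=np.array(s['position'])*1000;y=s['tool_rot'];j=np.degrees(np.arctan2(y[1][1],y[0][1]))%180
print('t',round(s['time_s'],2),'pos',p.round(1),'jaw',j.round(1),'w',round(s['grip_width']*1000,1),'f',np.round(s['ft_force'],1))
if len(sys.argv)>3: print('to go',(np.array(list(map(float,sys.argv[1:4])))-p).round(1))
if len(sys.argv)>4: print('turn',np.radians((float(sys.argv[4])-j+90)%180-90).round(3))
E
python3 st.py 575.7 -319.3 20 96.7
```

```text
time_s: 1.23
position: [0.5854, -0.3105, 0.1964]
tool_rot: [[0.995, 0.104, -0.004], [0.104, -0.995, 0.007], [-0.003, -0.008, -1.0]]
ft_force: [-0.2, -0.3, 0.4]
grip_width: 0.0602
t 1.23 pos [ 585.4 -310.5  196.4] jaw 96.0 w 60.2 f [-0.2 -0.3  0.4]
to go [  -9.7   -8.8 -176.4]
turn 0.012
```

```bash
python3 -m pendant '[[[-10,-9,-40],0.012,0.41],[[0,0,-40],0,0.41],[[0,0,0],0,0.41],[[0,0,0],0,0.41]]'; python3 st.py 575.7 -319.3 20 96.7
```

```text
time_s: 1.72
position: [0.5739, -0.321, 0.1159]
tool_rot: [[0.993, 0.116, -0.003], [0.116, -0.993, 0.006], [-0.003, -0.006, -1.0]]
ft_force: [0.2, 0.2, -0.2]
grip_width: 0.0605
t 1.73 pos [ 573.9 -321.   115.9] jaw 96.7 w 60.5 f [ 0.2  0.2 -0.2]
to go [  1.8   1.7 -95.9]
turn 0.0
```

```bash
python3 -m pendant '[[[1.8,1.7,-24],0,0.41],[[0,0,-24],0,0.41],[[0,0,-24],0,0.41],[[0,0,-22],0,0.41],[[0,0,0],0,0.41],[[0,0,0],0,-0.4],[[0,0,0],0,-0.4],[[0,0,0],0,-0.4],[[0,0,0],0,-0.4]]' 30; python3 st.py 575.7 -319.3 20 96.7
```

```text
time_s: 2.85
position: [0.5805, -0.325, 0.0351]
tool_rot: [[0.993, 0.115, 0.015], [0.116, -0.993, -0.01], [0.014, 0.011, -1.0]]
ft_force: [-0.4, 0.0, -0.4]
grip_width: 0.0256
t 2.85 pos [ 580.5 -325.    35.1] jaw 96.6 w 25.6 f [-0.4  0.  -0.4]
to go [ -4.8   5.7 -15.1]
turn 0.001
```

```bash
python3 - <<'E'
from h import *
a,_=grab('top','t1'); b,_=grab('side','s1')
c=cv2.resize(a[130:250,380:500],(400,400),interpolation=cv2.INTER_CUBIC);e=cv2.resize(b[90:190,280:380],(400,400),interpolation=cv2.INTER_CUBIC)
cv2.imwrite('pics/c1.png',np.hstack([c,e])[:,:,::-1])
E
python3 st.py
```

```text
t 2.95 pos [ 580.5 -324.9   34.9] jaw 96.6 w 25.4 f [ 0.6 -0.3 -0.3]
```

View pics/c1.png

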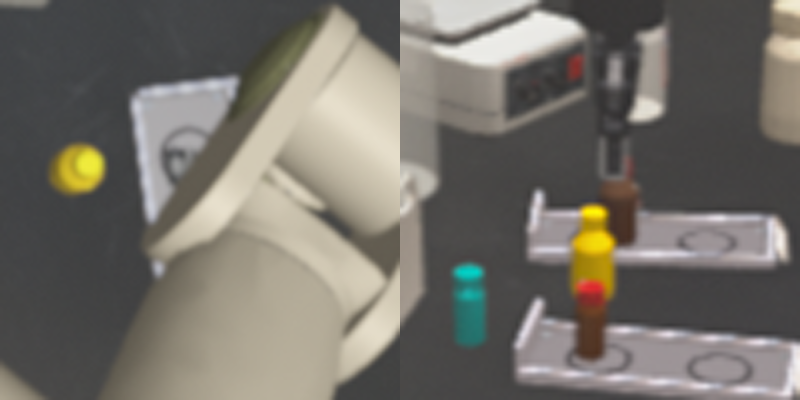

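```bash
python3 -m pendant '[[[0,0,0],0,0.41],[[0,0,0],0,0.41],[[0,0,0],0,0.41]]'; python3 st.py 575.7 -319.3 20 96.7;  python3 -m pendant '[[[0,0,10],0,0.41],[[0,0,0],0,0.41]]';python3 st.py 575.7 -319.3 20 96.7
python3 -c "
from h import *;print(env.observe()['q'],np.round(env.observe()['tool_rot'],3))"
```

```text
time_s: 3.32
position: [0.5804, -0.3249, 0.0347]
tool_rot: [[0.993, 0.115, 0.014], [0.116, -0.993, -0.009], [0.013, 0.011, -1.0]]
ft_force: [-0.2, 0.4, 0.4]
grip_width: 0.0602
t 3.33 pos [ 580.4 -324.9   34.7] jaw 96.6 w 60.2 f [-0.2  0.4  0.4]
to go [ -4.7   5.6 -14.7]
turn 0.001
time_s: 3.58
position: [0.5806, -0.325, 0.0457]
tool_rot: [[0.993, 0.115, 0.015], [0.116, -0.993, -0.01], [0.013, 0.011, -1.0]]
ft_force: [0.4, -0.4, -0.1]
grip_width: 0.0605
t 3.58 pos [ 580.6 -325.    45.7] jaw 96.6 w 60.5 f [ 0.4 -0.4 -0.1]
to go [ -4.9   5.7 -25.7]
turn 0.001
[-39.45941698  40.37376239  67.60644108   0.11220943  71.02459535
  43.87020658] [[ 0.993  0.115  0.015]
 [ 0.116 -0.993 -0.01 ]
 [ 0.013  0.011 -1.   ]]
```

```bash
python3 -m pendant '[[[-4.9,5.7,0],0,0.41],[[0,0,0],0,0.41],[[0,0,-13],0,0.41],[[0,0,-12],0,0.41],[[0,0,0],0,0.41]]'; python3 st.py 575.7 -319.3 20 96.7
```

```text
time_s: 4.2
position: [0.5747, -0.3184, 0.018]
tool_rot: [[0.993, 0.115, 0.013], [0.116, -0.993, -0.008], [0.012, 0.01, -1.0]]
ft_force: [-0.0, 0.5, 0.2]
grip_width: 0.0602
t 4.2 pos [ 574.7 -318.4   18. ] jaw 96.6 w 60.2 f [-0.   0.5  0.2]
to go [ 1.  -0.9  2. ]
turn 0.001
```

```bash
python3 -m pendant '[[[0,0,0],0,-1],[[0,0,0],0,-1],[[0,0,0],0,-1],[[0,0,0],0,-1],[[0,0,4],0,-1],[[0,0,4],0,-1],[[0,0,4],0,-1],[[0,0,0],0,-1]]' 25; python3 st.py 501.7 -331.2 32 96.7
```

```text
time_s: 5.2
position: [0.5752, -0.3188, 0.0317]
tool_rot: [[0.993, 0.115, 0.014], [0.116, -0.993, -0.01], [0.013, 0.011, -1.0]]
ft_force: [0.3, 0.2, -0.2]
grip_width: 0.0285
t 5.2 pos [ 575.2 -318.8   31.7] jaw 96.6 w 28.5 f [ 0.3  0.2 -0.2]
to go [-73.5 -12.4   0.3]
turn 0.001
```

```bash
python3 - <<'E'
from h import *
b,_=grab('side','s2')
e=cv2.resize(b[90:170,290:390],(600,480),interpolation=cv2.INTER_CUBIC)
cv2.imwrite('pics/c2.png',e[:,:,::-1])
s=env.observe();p=np.array(s['position']); print(proj('side',[p,p+[0,0,.019],[.5757,-.3193,.07]]))
E
```

```text
[[334.24869482 142.5472559 ]
 [334.3334276  137.21638923]
 [334.25662939 131.59289146]]
```

View pics/c2.png

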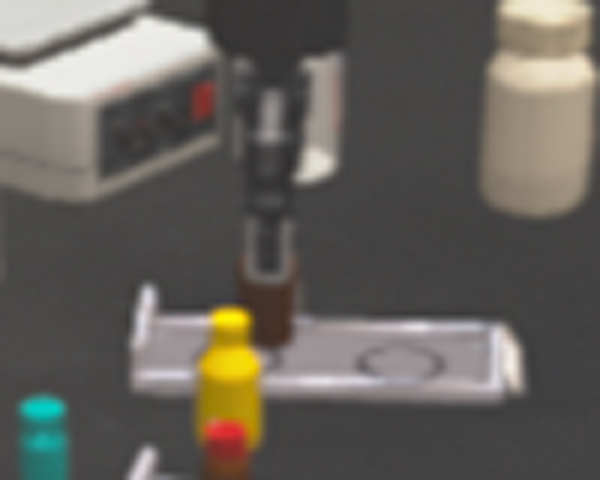

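```bash
python3 -m pendant '[[[0,0,-5],0,-1],[[0,0,-5],0,-1],[[0,0,-3],0,-1],[[0,0,0],0,-1],[[0,0,0],0,0.3],[[0,0,0],0,0.3],[[0,0,0],0,0.3],[[0,0,-5],0,0.3],[[0,0,-5],0,0.3],[[0,0,0],0,0.3]]'; python3 st.py 575.7 -319.3 6 96.7
```

```text
time_s: 6.5
position: [0.5749, -0.3186, 0.0062]
tool_rot: [[0.993, 0.115, 0.013], [0.116, -0.993, -0.009], [0.012, 0.01, -1.0]]
ft_force: [0.7, -0.4, -0.4]
grip_width: 0.0555
t 6.5 pos [ 574.9 -318.6    6.2] jaw 96.6 w 55.5 f [ 0.7 -0.4 -0.4]
to go [ 0.8 -0.7 -0.2]
turn 0.001
```

```bash
python3 -m pendant '[[[0,0,0],0,-1],[[0,0,0],0,-1],[[0,0,0],0,-1],[[0,0,0],0,-1],[[0,0,4],0,-1],[[0,0,4],0,-1],[[0,0,4],0,-1],[[0,0,0],0,-1]]' 25; python3 st.py 501.7 -331.2 18 96.7
```

```text
time_s: 7.5
position: [0.575, -0.3187, 0.0194]
tool_rot: [[0.993, 0.115, 0.014], [0.116, -0.993, -0.009], [0.013, 0.011, -1.0]]
ft_force: [0.5, 0.2, -0.5]
grip_width: 0.0306
t 7.5 pos [ 575.  -318.7   19.4] jaw 96.6 w 30.6 f [ 0.5  0.2 -0.5]
to go [-73.3 -12.5  -1.4]
turn 0.001
```

```bash
python3 -m pendant '[[[-13,-2.2,0],0,-1],[[-13,-2.2,0],0,-1],[[-13,-2.2,0],0,-1],[[-13,-2.2,0],0,-1],[[-13,-2.2,0],0,-1],[[-6,-1,0],0,-1],[[0,0,0],0,-1],[[0,0,0],0,-1]]'; python3 st.py 501.7 -331.2 6 96.7
python3 - <<'E'
from h import *
b,_=grab('side','s3')
e=cv2.resize(b[90:170,290:390],(600,480),interpolation=cv2.INTER_CUBIC)
cv2.imwrite('pics/c3.png',e[:,:,::-1])
E
```

```text
time_s: 8.5
position: [0.4981, -0.3317, 0.0194]
tool_rot: [[0.993, 0.114, 0.013], [0.114, -0.993, -0.009], [0.012, 0.01, -1.0]]
ft_force: [-0.5, 0.4, 0.1]
grip_width: 0.0309
t 8.5 pos [ 498.1 -331.7   19.4] jaw 96.6 w 30.9 f [-0.5  0.4  0.1]
to go [  3.6   0.5 -13.4]
turn 0.002
```

View pics/c3.png

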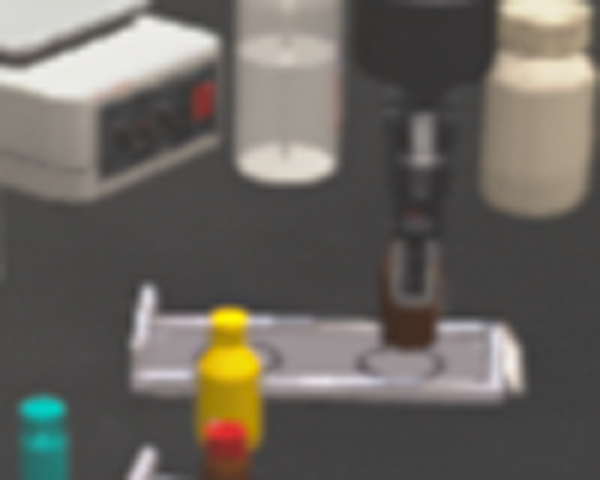

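```bash
python3 -m pendant '[[[3.6,0.5,-4],0,-1],[[0,0,-4],0,-1],[[0,0,-4],0,-1],[[0,0,-1],0,-1],[[0,0,0],0,-1],[[0,0,0],0,0.3],[[0,0,0],0,0.3],[[0,0,3],0,0.3],[[0,0,0],0,0.3]]'; python3 st.py 501.7 -331.2 10 6.7
```

```text
time_s: 9.68
position: [0.503, -0.331, 0.009]
tool_rot: [[0.993, 0.116, 0.014], [0.116, -0.993, -0.01], [0.013, 0.011, -1.0]]
ft_force: [0.3, -0.4, -0.7]
grip_width: 0.0554
t 9.68 pos [ 503. -331.    9.] jaw 96.6 w 55.4 f [ 0.3 -0.4 -0.7]
to go [-1.3 -0.2  1. ]
turn -1.57
```

```bash
python3 -m pendant '[[[0,0,0],-0.16,0.3],[[0,0,0],-0.16,0.3],[[0,0,0],-0.16,0.3],[[0,0,0],-0.16,0.3],[[0,0,0],-0.16,0.3],[[0,0,0],-0.16,0.3],[[0,0,0],-0.16,0.3],[[0,0,0],-0.16,0.3],[[0,0,0],-0.16,0.3],[[0,0,0],-0.13,0.3],[[0,0,0],0,0.3]]'; python3 st.py 501.7 -331.2 8 6.7
```

```text
time_s: 11.05
position: [0.5029, -0.3312, 0.0089]
tool_rot: [[0.066, -0.998, -0.011], [-0.998, -0.066, -0.014], [0.013, 0.011, -1.0]]
ft_force: [-1.1, -0.0, -0.8]
grip_width: 0.0558
t 11.05 pos [ 502.9 -331.2    8.9] jaw 3.8 w 55.8 f [-1.1 -0.  -0.8]
to go [-1.2 -0.  -0.9]
turn 0.051
```

```bash
python3 -m pendant '[[[-1.2,0,-1],0.05,0.3],[[0,0,0],0,0],[[0,0,0],0,-0.15],[[0,0,0],0,-1],[[0,0,0],0,-1],[[0,0,0],0,-1]]' 20; python3 st.py 501.7 -331.2 8 6.7; python3 -m pendant '[[[0,0,0],0,0.3],[[0,0,0],0,0.3],[[0,0,0],0,0.3],[[0,0,15],0,0.3],[[0,0,30],0,0.3],[[0,0,40],0,0.3],[[0,0,40],0,0.3],[[0,0,0],0,0.3],[[0,0,0],0,0.3]]'; python3 st.py 563.6 -117.2 100 179.6
```

```text
time_s: 11.8
position: [0.5018, -0.3312, 0.0082]
tool_rot: [[0.123, -0.992, -0.01], [-0.992, -0.122, -0.015], [0.014, 0.011, -1.0]]
ft_force: [-0.4, 0.3, -0.0]
grip_width: 0.0308
t 11.8 pos [ 501.8 -331.2    8.2] jaw 7.0 w 30.8 f [-0.4  0.3 -0. ]
to go [-0.1  0.  -0.2]
turn -0.006
time_s: 12.92
position: [0.5016, -0.3309, 0.1414]
tool_rot: [[0.123, -0.992, -0.007], [-0.992, -0.122, -0.017], [0.016, 0.009, -1.0]]
ft_force: [0.3, -0.4, 0.3]
grip_width: 0.0556
t 12.93 pos [ 501.6 -330.9  141.4] jaw 7.0 w 55.6 f [ 0.3 -0.4  0.3]
to go [ 62.  213.7 -41.4]
turn -0.13
```

```bash
python3 -m pendant '[[[8,26,0],-0.02,0],[[9,30,0],-0.02,0],[[9,30,0],-0.02,0],[[9,32,0],-0.02,0],[[9,32,0],-0.02,0],[[9,32,0],-0.02,0],[[9,20,0],-0.01,0],[[0,0,0],0,0],[[0,0,0],0,0]]'; python3 st.py 563.6 -117.2 8 179.6
```

```text
time_s: 14.05
position: [0.5612, -0.1217, 0.1342]
tool_rot: [[-0.013, -1.0, -0.022], [-1.0, 0.013, -0.008], [0.008, 0.022, -1.0]]
ft_force: [0.5, 0.1, 0.6]
grip_width: 0.0429
t 14.05 pos [ 561.2 -121.7  134.2] jaw 179.3 w 42.9 f [0.5 0.1 0.6]
to go [   2.4    4.5 -126.2]
turn 0.006
```

```bash
python3 -m pendant '[[[2.4,4.5,-12],0,0],[[0,0,-15],0,0],[[0,0,-15],0,0],[[0,0,-10],0,0],[[0,0,0],0,0],[[0,0,0],0,0]]'; python3 st.py 563.6 -117.2 8 179.6
```

```text
time_s: 14.8
position: [0.5621, -0.119, 0.0768]
tool_rot: [[-0.016, -1.0, -0.026], [-1.0, 0.016, -0.007], [0.007, 0.026, -1.0]]
ft_force: [0.4, -0.1, 0.1]
grip_width: 0.0426
t 14.8 pos [ 562.1 -119.    76.8] jaw 179.1 w 42.6 f [ 0.4 -0.1  0.1]
to go [  1.5   1.8 -68.8]
turn 0.009
```

```bash
python3 -m pendant '[[[1.5,1.8,-8],0,0],[[0,0,-10],0,0],[[0,0,-10],0,0],[[0,0,-10],0,0],[[0,0,-10],0,0],[[0,0,-10],0,0],[[0,0,-5],0,0],[[0,0,0],0,0],[[0,0,0],0,0]]'; python3 st.py 563.6 -117.2 8 179.6
```

```text
time_s: 15.92
position: [0.564, -0.1171, 0.0098]
tool_rot: [[-0.016, -1.0, -0.025], [-1.0, 0.016, -0.007], [0.008, 0.025, -1.0]]
ft_force: [-0.1, -0.4, 0.4]
grip_width: 0.0429
t 15.93 pos [ 564.  -117.1    9.8] jaw 179.1 w 42.9 f [-0.1 -0.4  0.4]
to go [-0.4 -0.1 -1.8]
turn 0.009
```

```bash
python3 -m pendant '[[[0,0,0],0,-0.3],[[0,0,0],0,-1],[[0,0,0],0,-1],[[0,0,0],0,-1],[[0,0,4],0,-1],[[0,0,4],0,-1],[[0,0,4],0,-1],[[0,0,0],0,-1]]' 20; python3 st.py 466.8 -113.9 20 179.6
```

```text
time_s: 16.92
position: [0.5645, -0.1173, 0.0237]
tool_rot: [[-0.016, -1.0, -0.023], [-1.0, 0.016, -0.008], [0.008, 0.023, -1.0]]
ft_force: [-0.2, -0.5, -0.8]
grip_width: 0.0209
t 16.93 pos [ 564.5 -117.3   23.7] jaw 179.1 w 20.9 f [-0.2 -0.5 -0.8]
to go [-97.7   3.4  -3.7]
turn 0.009
```

```bash
python3 -m pendant '[[[-13,0.5,0],0,-1],[[-13,0.5,0],0,-1],[[-13,0.5,0],0,-1],[[-13,0.5,0],0,-1],[[-13,0.5,0],0,-1],[[-13,0.5,0],0,-1],[[-10,0.4,0],0,-1],[[-5,0,0],0,-1],[[0,0,0],0,-1],[[0,0,0],0,-1]]'; python3 st.py 466.8 -113.9 10 179.6
```

```text
time_s: 18.18
position: [0.4671, -0.1137, 0.0238]
tool_rot: [[-0.016, -1.0, -0.022], [-1.0, 0.016, -0.008], [0.009, 0.022, -1.0]]
ft_force: [-0.3, -0.3, 0.6]
grip_width: 0.0209
t 18.18 pos [ 467.1 -113.7   23.8] jaw 179.1 w 20.9 f [-0.3 -0.3  0.6]
to go [ -0.3  -0.2 -13.8]
turn 0.009
```

```bash
python3 -m pendant '[[[0,0,-4],0,-1],[[0,0,-4],0,-1],[[0,0,-4],0,-1],[[0,0,-1],0,-1],[[0,0,0],0,-1],[[0,0,0],0,0],[[0,0,0],0,0.1],[[0,0,3],0,0.1],[[0,0,0],0,0.1]]'; python3 st.py 466.8 -113.9 12 89.6
python3 -m pendant '[[[0,0,0],0.16,0.1],[[0,0,0],0.16,0.1],[[0,0,0],0.16,0.1],[[0,0,0],0.16,0.1],[[0,0,0],0.16,0.1],[[0,0,0],0.16,0.1],[[0,0,0],0.16,0.1],[[0,0,0],0.16,0.1],[[0,0,0],0.16,0.1],[[0,0,0],0.1,0.1],[[0,0,0],0,0.1]]'; python3 st.py 466.8 -113.9 10 89.6
```

```text
time_s: 19.3
position: [0.4677, -0.1139, 0.0132]
tool_rot: [[-0.015, -1.0, -0.022], [-1.0, 0.016, -0.009], [0.009, 0.022, -1.0]]
ft_force: [0.8, 0.5, 0.3]
grip_width: 0.0469
t 19.3 pos [ 467.7 -113.9   13.2] jaw 179.1 w 46.9 f [0.8 0.5 0.3]
to go [-0.9 -0.  -1.2]
turn -1.562
time_s: 20.68
position: [0.4679, -0.1139, 0.0134]
tool_rot: [[1.0, 0.004, 0.01], [0.004, -1.0, -0.021], [0.01, 0.022, -1.0]]
ft_force: [-0.6, 0.5, 0.0]
grip_width: 0.047
t 20.68 pos [ 467.9 -113.9   13.4] jaw 90.2 w 47.0 f [-0.6  0.5  0. ]
to go [-1.1  0.  -3.4]
turn -0.011
```

```bash
python3 -m pendant '[[[0,-0.4,-3],0,0.1],[[0,0,0],0,-0.2],[[0,0,0],0,-0.4],[[0,0,0],0,-1],[[0,0,0],0,-1],[[0,0,0],0,-1]]' 20; python3 st.py 466.8 -113.9 8 89.6; python3 -m pendant '[[[0,0,0],0,0.1],[[0,0,0],0,0.1],[[0,0,0],0,0.1],[[0,0,12],0,0.2],[[0,0,24],0,0.2],[[0,0,30],0,0.2],[[0,0,30],0,0.2],[[0,0,20],0,0.2],[[0,0,0],0,0.2],[[0,0,0],0,0.2]]'; python3 st.py 529.6 210.5 10 90
```

```text
time_s: 21.42
position: [0.4679, -0.1145, 0.0102]
tool_rot: [[1.0, -0.001, 0.01], [-0.001, -1.0, -0.022], [0.01, 0.022, -1.0]]
ft_force: [0.0, 0.1, -0.6]
grip_width: 0.021
t 21.43 pos [ 467.9 -114.5   10.2] jaw 90.0 w 21.0 f [ 0.   0.1 -0.6]
to go [-1.1  0.6 -2.2]
turn -0.006
time_s: 22.68
position: [0.4673, -0.114, 0.1332]
tool_rot: [[1.0, -0.001, 0.011], [-0.001, -1.0, -0.022], [0.011, 0.022, -1.0]]
ft_force: [0.3, -1.0, 0.1]
grip_width: 0.0514
t 22.68 pos [ 467.3 -114.   133.2] jaw 90.0 w 51.4 f [ 0.3 -1.   0.1]
to go [  62.3  324.5 -123.2]
turn 0.001
```

```bash
python3 -m pendant '[[[4,20,0],0,0.2],[[7,35,0],0,0.2],[[8,42,0],0,0.2],[[8,42,0],0,0.2],[[8,42,0],0,0.2],[[8,42,0],0,0.2],[[8,42,0],0,0.2],[[6,30,0],0,0.2],[[3,15,0],0,0.2],[[0,0,0],0,0.2],[[0,0,0],0,0.2]]'; python3 st.py 529.6 210.5 10 90
python3 - <<'E'
from h import *
a,_=grab('top','t4'); b,_=grab('side','s4')
c=cv2.resize(a[140:270,325:475],(600,520),interpolation=cv2.INTER_CUBIC)
cv2.imwrite('pics/c4.png',c[:,:,::-1])
for n,im in(('top',a),('side',b)):
    H,S,V=[x.astype(int) for x in cv2.split(cv2.cvtColor(im,cv2.COLOR_RGB2HSV))]
    m=(((H<8)|(H>172))&(S>140)&(V>90)).astype(np.uint8); k,l,st,ce=cv2.connectedComponentsWithStats(m)
    print(n,[(ce[i].round(1).tolist(),int(st[i,4])) for i in range(1,k) if st[i,4]>15])
E
```

```text
time_s: 24.05
position: [0.5238, 0.2043, 0.123]
tool_rot: [[1.0, -0.004, -0.007], [-0.004, -1.0, -0.022], [-0.007, 0.022, -1.0]]
ft_force: [0.4, -0.5, -0.1]
grip_width: 0.0516
t 24.05 pos [523.8 204.3 123. ] jaw 89.8 w 51.6 f [ 0.4 -0.5 -0.1]
to go [   5.8    6.2 -113. ]
turn 0.004
top [([383.2, 86.6], 21), ([394.8, 109.6], 29), ([554.0, 146.8], 18), ([583.7, 158.4], 119), ([590.0, 167.6], 25), ([449.6, 210.1], 39), ([360.5, 225.3], 36)]
side [([273.4, 129.0], 21), ([253.8, 130.9], 23), ([357.0, 131.8], 27), ([360.4, 165.9], 49), ([318.4, 227.2], 70), ([315.9, 253.9], 87)]
```

View pics/c4.png

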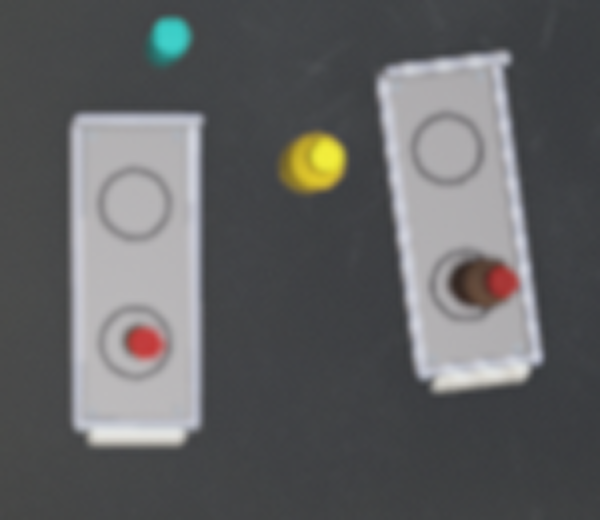

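The old vial stands in its front ring (crop 135,342), the old bottle in its own (466,285), and both back rings are clear. I'll check the numbers while going down on the new vial.

```bash
python3 - <<'E'
from h import *
T=lambda n:(lambda K,D,R,t:np.c_[R,t])(*cam(n))
und=lambda n,p:cv2.undistortPoints(np.array([[p]],float),*cam(n)[:2])[0,0]
for nm,a,b,g in(('oldB',(449.6,210.1),(357,131.8),(.5017,-.3312)),('oldV',(360.5,225.3),(360.4,165.9),(.4668,-.1139))):
    X=cv2.triangulatePoints(T('top'),T('side'),und('top',a),und('side',b)).ravel(); X=X[:3]/X[3];print(nm,X.round(4),(X[:2]-g).round(4))
E
python3 -m pendant '[[[5.8,6.2,-12],0,0.2],[[0,0,-15],0,0.2],[[0,0,-15],0,0.2],[[0,0,-10],0,0.2],[[0,0,0],0,0.2],[[0,0,0],0,0.2]]'; python3 st.py 529.6 210.5 8 90
```

```text
oldB [ 0.5029 -0.3325  0.0695] [ 0.0012 -0.0013]
oldV [ 0.4673 -0.1132  0.0571] [0.0005 0.0007]
time_s: 24.9
position: [0.5297, 0.2092, 0.0666]
tool_rot: [[1.0, -0.006, -0.009], [-0.007, -1.0, -0.023], [-0.009, 0.023, -1.0]]
ft_force: [0.3, -0.5, 0.8]
grip_width: 0.0515
t 24.9 pos [529.7 209.2  66.6] jaw 89.6 w 51.5 f [ 0.3 -0.5  0.8]
to go [ -0.1   1.3 -58.6]
turn 0.006
```

```bash
python3 -m pendant '[[[0,1.3,-8],0,0.2],[[0,0,-10],0,0.2],[[0,0,-10],0,0.2],[[0,0,-10],0,0.2],[[0,0,-10],0,0.2],[[0,0,-6],0,0.2],[[0,0,0],0,0.2],[[0,0,0],0,0.2]]'; python3 st.py 529.6 210.5 8 90; python3 -m pendant '[[[0,0,0],0,-0.2],[[0,0,0],0,-0.4],[[0,0,0],0,-1],[[0,0,0],0,-1],[[0,0,0],0,-1],[[0,0,10],0,-1],[[0,0,20],0,-1],[[0,0,30],0,-1],[[0,0,30],0,-1],[[0,0,20],0,-1],[[0,0,0],0,-1],[[0,0,0],0,-1]]' 25; python3 st.py 556.8 -114.5 100 90
```

```text
time_s: 25.9
position: [0.5299, 0.2106, 0.0091]
tool_rot: [[1.0, -0.006, -0.008], [-0.006, -1.0, -0.022], [-0.008, 0.022, -1.0]]
ft_force: [-0.5, 0.7, -0.5]
grip_width: 0.0513
t 25.9 pos [529.9 210.6   9.1] jaw 89.6 w 51.3 f [-0.5  0.7 -0.5]
to go [-0.3 -0.1 -1.1]
turn 0.006
time_s: 27.4
position: [0.5298, 0.2107, 0.1258]
tool_rot: [[1.0, -0.006, -0.005], [-0.006, -1.0, -0.022], [-0.005, 0.022, -1.0]]
ft_force: [-0.2, -0.3, -1.1]
grip_width: 0.0201
t 27.4 pos [529.8 210.7 125.8] jaw 89.6 w 20.1 f [-0.2 -0.3 -1.1]
to go [  27.  -325.2  -25.8]
turn 0.006
```

```bash
python3 -m pendant '[[[2,-20,0],0,-1],[[3,-35,0],0,-1],[[4,-42,0],0,-1],[[4,-42,0],0,-1],[[4,-42,0],0,-1],[[4,-42,0],0,-1],[[4,-40,0],0,-1],[[3,-30,0],0,-1],[[1,-15,0],0,-1],[[0,-5,0],0,-1],[[0,0,0],0,-1],[[0,0,0],0,-1]]'; python3 st.py 556.8 -114.5 100 90
```

```text
time_s: 28.9
position: [0.553, -0.1187, 0.1175]
tool_rot: [[1.0, -0.008, -0.021], [-0.008, -1.0, -0.02], [-0.02, 0.02, -1.0]]
ft_force: [-0.1, 0.2, 0.2]
grip_width: 0.0204
t 28.9 pos [ 553.  -118.7  117.5] jaw 89.6 w 20.4 f [-0.1  0.2  0.2]
to go [  3.8   4.2 -17.5]
turn 0.008
```

```bash
python3 -m pendant '[[[3.8,4.2,-12],0,-1],[[0,0,-15],0,-1],[[0,0,-15],0,-1],[[0,0,-15],0,-1],[[0,0,-10],0,-1],[[0,0,-5],0,-1],[[0,0,0],0,-1],[[0,0,0],0,-1]]'; python3 st.py 556.8 -114.5 14 90
```

```text
time_s: 29.9
position: [0.5564, -0.111, 0.0391]
tool_rot: [[1.0, -0.004, -0.023], [-0.004, -1.0, -0.019], [-0.023, 0.019, -1.0]]
ft_force: [1.0, 0.1, -1.0]
grip_width: 0.0202
t 29.9 pos [ 556.4 -111.    39.1] jaw 89.8 w 20.2 f [ 1.   0.1 -1. ]
to go [  0.4  -3.5 -25.1]
turn 0.004
```

```bash
python3 -m pendant '[[[0.4,-3.5,-5],0,-1],[[0,0,-6],0,-1],[[0,0,-6],0,-1],[[0,0,-4],0,-1],[[0,0,-2],0,-1],[[0,0,0],0,-1],[[0,0,0],0,-1]]'; python3 st.py 556.8 -114.5 14 90
```

```text
time_s: 30.78
position: [0.5571, -0.115, 0.0151]
tool_rot: [[1.0, -0.004, -0.022], [-0.004, -1.0, -0.019], [-0.022, 0.02, -1.0]]
ft_force: [0.7, -0.9, -0.5]
grip_width: 0.0202
t 30.77 pos [ 557.1 -115.    15.1] jaw 89.8 w 20.2 f [ 0.7 -0.9 -0.5]
to go [-0.3  0.5 -1.1]
turn 0.004
```

```bash
python3 -m pendant '[[[0,0,-1.5],0,-1],[[0,0,0],0,-1],[[0,0,0],0,-0.3],[[0,0,0],0,0.1],[[0,0,0],0,0.1]]'; python3 -m pendant '[[[0,0,0],-0.16,0.1],[[0,0,0],-0.16,0.1],[[0,0,0],-0.16,0.1],[[0,0,0],-0.16,0.1],[[0,0,0],-0.16,0.1],[[0,0,0],-0.16,0.1],[[0,0,0],-0.16,0.1],[[0,0,0],-0.16,0.1],[[0,0,0],-0.16,0.1],[[0,0,0],-0.11,0.1],[[0,0,0],0,0.1]]'; python3 st.py 556.8 -114.5 10 0
```

```text
time_s: 31.4
position: [0.5573, -0.115, 0.0139]
tool_rot: [[1.0, -0.004, -0.021], [-0.004, -1.0, -0.02], [-0.021, 0.02, -1.0]]
ft_force: [-0.2, -0.5, -0.2]
grip_width: 0.0472
time_s: 32.78
position: [0.5572, -0.115, 0.0135]
tool_rot: [[-0.034, -0.999, -0.02], [-0.999, 0.034, 0.022], [-0.022, 0.02, -1.0]]
ft_force: [-0.5, 0.1, -0.3]
grip_width: 0.0469
t 32.77 pos [ 557.2 -115.    13.5] jaw 178.1 w 46.9 f [-0.5  0.1 -0.3]
to go [-0.4  0.5 -3.5]
turn 0.034
```

```bash
python3 -m pendant '[[[-0.8,0.3,-3],0,0.1],[[0,0,0],0,-0.2],[[0,0,0],0,-0.4],[[0,0,0],0,-1],[[0,0,0],0,-1],[[0,0,0],0,-1]]' 20; python3 st.py 556.8 -114.5 10 0; python3 -m pendant '[[[0,0,0],0,0.1],[[0,0,0],0,0.1],[[0,0,0],0,0.1],[[0,0,12],0,0.1],[[0,0,24],0,0.2],[[0,0,30],0,0.3],[[0,0,30],0,0.3],[[0,0,20],0,0.3],[[0,0,0],0,0.3],[[0,0,0],0,0.3]]'; python3 st.py 512.6 329.5 10 0
```

```text
time_s: 33.52
position: [0.5563, -0.1146, 0.0103]
tool_rot: [[-0.029, -0.999, -0.02], [-0.999, 0.028, 0.022], [-0.022, 0.02, -1.0]]
ft_force: [-0.2, -0.4, 0.6]
grip_width: 0.0209
t 33.52 pos [ 556.3 -114.6   10.3] jaw 178.4 w 20.9 f [-0.2 -0.4  0.6]
to go [ 0.5  0.1 -0.3]
turn 0.028
time_s: 34.78
position: [0.556, -0.1145, 0.1335]
tool_rot: [[-0.029, -0.999, -0.018], [-0.999, 0.028, 0.021], [-0.021, 0.018, -1.0]]
ft_force: [-0.7, 0.3, -0.7]
grip_width: 0.0553
t 34.77 pos [ 556.  -114.5  133.5] jaw 178.4 w 55.3 f [-0.7  0.3 -0.7]
to go [ -43.4  444.  -123.5]
turn 0.028
```

```bash
python3 -m pendant '[[[-2,20,0],0.14,0.3],[[-4,35,0],0.14,0.3],[[-4,45,0],0.14,0.3],[[-5,50,0],0.14,0.3],[[-5,50,0],0.14,0.3],[[-5,50,0],0.14,0.3],[[-5,50,0],0.14,0.3],[[-4,50,0],0.14,0.3],[[-4,40,0],0.14,0.3],[[-3,25,0],0.14,0.3],[[-2,10,0],0.14,0.3],[[0,0,0],0.06,0.3]]'; python3 st.py 512.6 329.5 10 90
```

```text
time_s: 36.28
position: [0.5045, 0.3235, 0.1204]
tool_rot: [[0.998, 0.053, -0.035], [0.052, -0.998, -0.034], [-0.037, 0.032, -0.999]]
ft_force: [-0.1, 0.1, 0.7]
grip_width: 0.0554
t 36.27 pos [504.5 323.5 120.4] jaw 93.1 w 55.4 f [-0.1  0.1  0.7]
to go [   8.1    6.  -110.4]
turn -0.053
```

```bash
python3 -m pendant '[[[8,6,-8],-0.05,0.3],[[0,0,-10],0,0.3],[[0,0,-10],0,0.3],[[0,0,-10],0,0.3],[[0,0,0],0,0.3],[[0,0,0],0,0.3]]'; python3 st.py 512.6 329.5 6 90; python3 -c "
from h import *; print(np.round(env.observe()['tool_rot'],3)[:,2])"
```

```text
time_s: 37.02
position: [0.5106, 0.3287, 0.0771]
tool_rot: [[0.999, 0.006, -0.043], [0.004, -0.999, -0.034], [-0.043, 0.034, -0.999]]
ft_force: [0.9, -0.2, 0.1]
grip_width: 0.0556
t 37.02 pos [510.6 328.7  77.1] jaw 90.3 w 55.6 f [ 0.9 -0.2  0.1]
to go [  2.    0.8 -71.1]
turn -0.006
[-0.043 -0.034 -0.999]
```

```bash
python3 -m pendant '[[[1.2,0.2,-8],0,0.3],[[0,0,-10],0,0.3],[[0,0,-10],0,0.3],[[0,0,-10],0,0.3],[[0,0,-10],0,0.3],[[0,0,-10],0,0.3],[[0,0,-8],0,0.3],[[0,0,-3],0,0.3],[[0,0,0],0,0.3],[[0,0,0],0,0.3]]'; python3 st.py 511.8 328.9 6 90; python3 -m pendant '[[[0,0,0],0,0],[[0,0,0],0,-0.15],[[0,0,0],0,-1],[[0,0,0],0,-1],[[0,0,0],0,-1],[[0,0,8],0,-1],[[0,0,12],0,-1],[[0,0,20],0,-1],[[0,0,20],0,-1],[[0,0,20],0,-1],[[0,0,20],0,-1],[[0,0,0],0,-1]]' 25; python3 st.py 591.1 -320.7 12 96.7
```

```text
time_s: 38.28
position: [0.5121, 0.329, 0.0035]
tool_rot: [[0.999, 0.006, -0.042], [0.004, -0.999, -0.034], [-0.042, 0.034, -0.999]]
ft_force: [-0.4, 0.6, -0.1]
grip_width: 0.0555
t 38.27 pos [512.1 329.    3.5] jaw 90.3 w 55.5 f [-0.4  0.6 -0.1]
to go [-0.3 -0.1  2.5]
turn -0.006
time_s: 39.78
position: [0.5125, 0.3292, 0.1121]
tool_rot: [[0.999, 0.006, -0.037], [0.004, -0.999, -0.032], [-0.038, 0.032, -0.999]]
ft_force: [-0.2, -0.1, -1.4]
grip_width: 0.0309
t 39.77 pos [512.5 329.2 112.1] jaw 90.3 w 30.9 f [-0.2 -0.1 -1.4]
to go [  78.6 -649.9 -100.1]
turn 0.111
```

```bash
python3 -m pendant '[[[2,-15,0],0.01,-1],[[3,-25,0],0.01,-1],[[3,-30,0],0.01,-1],[[4,-30,0],0.01,-1],[[4,-30,0],0.01,-1],[[4,-30,1],0.01,-1],[[4,-30,1],0.01,-1],[[4,-30,1],0.01,-1],[[4,-30,1],0.01,-1],[[4,-30,1],0.01,-1],[[4,-30,1],0.01,-1],[[4,-30,1],0,-1]]'; python3 st.py 591.1 -320.7 12 96.7;  python3 -m pendant '[[[3,-30,1],0,-1],[[3,-30,1],0,-1],[[3,-30,1],0,-1],[[3,-30,1],0,-1],[[3,-30,1],0,-1],[[3,-30,1],0,-1],[[3,-30,1],0,-1],[[3,-25,1],0,-1],[[3,-20,1],0,-1],[[1,-10,1],0,-1],[[0,0,0],0,-1],[[0,0,0],0,-1]]'; python3 st.py 591.1 -320.7 12 96.7
```

```text
time_s: 41.28
position: [0.5498, -0.0307, 0.1094]
tool_rot: [[0.991, 0.123, -0.052], [0.121, -0.992, -0.04], [-0.057, 0.033, -0.998]]
ft_force: [0.3, -0.0, -0.8]
grip_width: 0.031
t 41.27 pos [549.8 -30.7 109.4] jaw 97.1 w 31.0 f [ 0.3 -0.  -0.8]
to go [  41.3 -290.   -97.4]
turn -0.006
time_s: 42.78
position: [0.5666, -0.3119, 0.1092]
tool_rot: [[0.99, 0.12, -0.071], [0.118, -0.993, -0.031], [-0.074, 0.022, -0.997]]
ft_force: [-0.1, -0.7, -0.4]
grip_width: 0.0313
t 42.77 pos [ 566.6 -311.9  109.2] jaw 96.9 w 31.3 f [-0.1 -0.7 -0.4]
to go [ 24.5  -8.8 -97.2]
turn -0.003
```

```bash
python3 -m pendant '[[[8,-3,-6],0,-1],[[8,-3,-10],0,-1],[[8,-3,-10],0,-1],[[0,0,-10],0,-1],[[0,0,-10],0,-1],[[0,0,-10],0,-1],[[0,0,-5],0,-1],[[0,0,0],0,-1],[[0,0,0],0,-1]]'; python3 st.py 590.7 -321.3 8 96.7
```

```text
time_s: 43.9
position: [0.5922, -0.3196, 0.043]
tool_rot: [[0.99, 0.122, -0.072], [0.12, -0.992, -0.03], [-0.076, 0.021, -0.997]]
ft_force: [0.5, -0.0, 0.2]
grip_width: 0.0312
t 43.9 pos [ 592.2 -319.6   43. ] jaw 97.0 w 31.2 f [ 0.5 -0.   0.2]
to go [ -1.5  -1.7 -35. ]
turn -0.005
```

```bash
python3 -m pendant '[[[-1.5,-1.7,-6],0,-1],[[0,0,-7],0,-1],[[0,0,-7],0,-1],[[0,0,-6],0,-1],[[0,0,-4],0,-1],[[0,0,-2],0,-1],[[0,0,0],0,-1],[[0,0,0],0,-1]]'; python3 st.py 590.7 -321.3 8 96.7
python3 - <<'E'
from h import *
b,_=grab('side','s5')
cv2.imwrite('pics/c5.png',cv2.resize(b[90:170,290:390],(600,480),interpolation=cv2.INTER_CUBIC)[:,:,::-1])
E
```

```text
time_s: 44.9
position: [0.5908, -0.3216, 0.0093]
tool_rot: [[0.99, 0.122, -0.072], [0.12, -0.992, -0.031], [-0.075, 0.022, -0.997]]
ft_force: [-0.3, 0.1, 0.1]
grip_width: 0.0311
t 44.9 pos [ 590.8 -321.6    9.3] jaw 97.0 w 31.1 f [-0.3  0.1  0.1]
to go [-0.1  0.3 -1.3]
turn -0.005
```

View pics/c5.png

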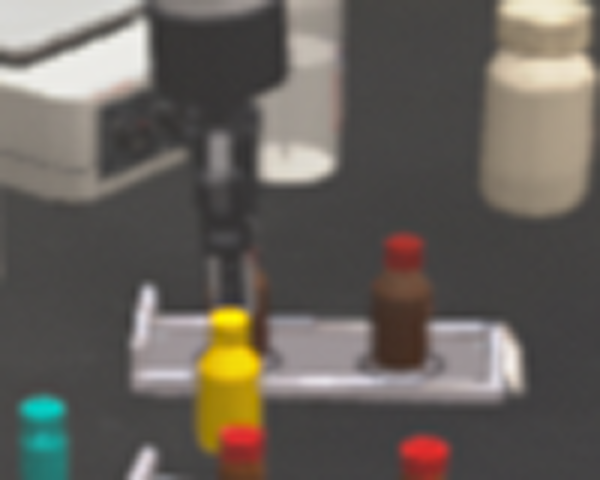

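```bash
python3 -m pendant '[[[0,0,-1.5],0,-1],[[0,0,0],0,-1],[[0,0,0],0,-0.1],[[0,0,0],0,0.1],[[0,0,0],0,0.3],[[0,0,0],0,0.3],[[-0.3,0,8],0,0.3],[[-0.5,0,15],0,0.3],[[-1,0,25],0,0.3],[[0,0,30],0,0.3],[[0,0,30],0,0.3],[[0,0,0],0,0.3]]'; python3 -m pendant '[[[-20,20,0],0,0.3],[[-30,40,0],0,0.3],[[-30,50,0],0,0.3],[[-30,50,0],0,0.3],[[-30,50,0],0,0.3],[[-20,50,0],0,0.3],[[-10,50,0],0,0.3],[[0,50,0],0,0.3],[[0,50,0],0,0.3],[[0,30,0],0,0.3],[[0,0,0],0,0.3]]'
python3 - <<'E'
from h import *
a,_=grab('top','t6'); b,_=grab('side','s6')
c=cv2.resize(a[140:270,160:475],None,fx=2.4,fy=2.4,interpolation=cv2.INTER_CUBIC)
e=cv2.resize(b[110:310,240:440],(230,230),interpolation=cv2.INTER_CUBIC)
p=np.zeros((560,c.shape[1],3),np.uint8);p[:312]=c[:312];p[320:550,:230]=e
p[320:550,300:700]=cv2.resize(b[115:195,290:429],(400,230),interpolation=cv2.INTER_CUBIC)
cv2.imwrite('pics/c6.png',p[:,:,::-1])
C={}
for n,im in(('top',a),('side',b)):
    H,S,V=[x.astype(int) for x in cv2.split(cv2.cvtColor(im,cv2.COLOR_RGB2HSV))]
    m=(((H<8)|(H>172))&(S>140)&(V>90)).astype(np.uint8); k,l,st,ce=cv2.connectedComponentsWithStats(m)
    C[n]=[ce[i] for i in range(1,k) if st[i,4]>15]
T=lambda n:(lambda K,D,R,t:np.c_[R,t])(*cam(n))
und=lambda n,p:cv2.undistortPoints(np.array([[p]],float),*cam(n)[:2])[0,0]
for nm,g in(('oldB',(.5017,-.3312,.07)),('oldV',(.4668,-.1139,.056)),('newB',(.5911,-.3207,.07)),('newV',(.5568,-.1145,.056))):
    q=[min(C[n],key=lambda c:np.linalg.norm(c-proj(n,g)[0])) for n in('top','side')]
    X=cv2.triangulatePoints(T('top'),T('side'),und('top',q[0]),und('side',q[1])).ravel();X=X[:3]/X[3];print(nm,q,X.round(4),'err mm',((X-g)*1000).round(1))
E
python3 st.py
```

```text
time_s: 46.45
position: [0.5894, -0.3221, 0.1255]
tool_rot: [[0.99, 0.122, -0.067], [0.119, -0.992, -0.035], [-0.071, 0.026, -0.997]]
ft_force: [0.6, 1.5, -0.2]
grip_width: 0.0554
time_s: 47.82
position: [0.4073, 0.1313, 0.1215]
tool_rot: [[0.99, 0.12, -0.072], [0.118, -0.993, -0.032], [-0.075, 0.023, -0.997]]
ft_force: [0.1, 0.1, 0.4]
grip_width: 0.0558
oldB [array([449.64102564, 210.1025641 ]), array([356.88461538, 131.84615385])] [ 0.5031 -0.3326  0.0692] err mm [ 1.4 -1.4 -0.8]
oldV [array([360.47222222, 225.30555556]), array([360.42857143, 165.89795918])] [ 0.4673 -0.1131  0.0572] err mm [0.5 0.8 1.2]
newB [array([443.48780488, 175.34146341]), array([330.        , 131.32142857])] [ 0.5893 -0.3191  0.0699] err mm [-1.8  1.6 -0.1]
newV [array([359.97435897, 190.15384615]), array([329.8, 163.8])] [ 0.5555 -0.1131  0.0558] err mm [-1.3  1.4 -0.2]
t 47.92 pos [407.6 129.8 121.5] jaw 96.7 w 55.5 f [ 0.7 -0.   0.1]
```

View pics/c6.png

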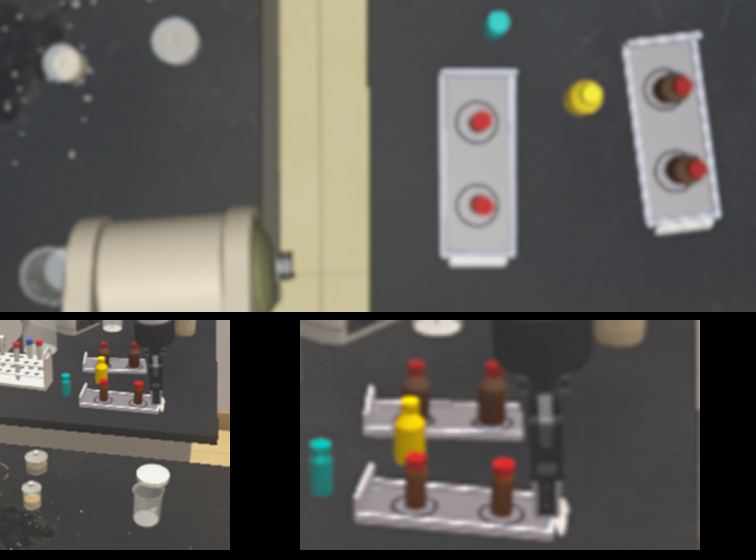

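All four stand upright and within about 2.5 mm of their marks. The gripper is clear and the bystanders in view look undisturbed. Handing in.

```bash
python3 -c "
from h import *
print(ticket.close_job())"
```

```text
the job is handed in; nothing more can be done
None
```

I restocked both lanes and handed the job in at about 48 s. The old bottle and then the old vial went to the front rings first. After that the new vial and the new bottle went onto the back rings of their own lanes.

**Last check:** measured in both cameras with the gripper clear, all four stand upright. Cap offsets from the ring centres:

| Item | x (mm) | y (mm) |
|---|---|---|
| Old bottle | +1.4 | -1.4 |
| Old vial | +0.5 | +0.8 |
| New bottle | -1.8 | +1.6 |
| New vial | -1.3 | +1.4 |

These are about as good as the calibration allows (2 mm).

**Not fully checked:**
- **Bystanders:** the glassware and the yellow and turquoise look-alikes in view looked undisturbed by eye. I did not measure them. The petri dish was hidden by the arm in the last picture.
- **New bottle:** it did not get the second, crosswise squeeze to centre it that the other three got.

**What went wrong on the way:**
- The first two closings on the old bottle were too high. The first touched nothing, and the second gripped it on the shoulder and lifted it about 12 mm before I set it back and gripped it lower.
- The tool also picked up about 4 degrees of tilt during the fast moves. The bottle and vial still stood upright when released.

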